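# Put the heating block on the hotplate and hold the stem thermometer in its well

### The arm

A 7-joint arm with a two-finger parallel gripper is mounted at the origin on the work surface; the furniture and walls round the work are solid. World frame = base frame: x ahead of the robot, y to its left, z up, the work surface at z = 0. Lengths are in m, angles in rad, forces in N, time in s.
With the tool pointing down it reaches from about 0.35 to 0.9 m from the base axis. Payload 8.1 kg.
Tool frame: the origin (TCP) lies at the very end of the fingers, on their centre line; the grasp point (between the pads) lies 19 mm behind it (arm.tcp_to_grasp is the distance from the TCP to the grasp point, in m); z points along the fingers, y is the line along which they close (so a half turn about z gives the same grasp; the last joint's range is limited). The gripper opens to 92 mm and grips with 3 to 60 N. Pads are 19 mm wide; open, the fingers measure 130 mm over their backs; the gripper's body (75 mm by 190 mm) begins 47 mm behind the grasp point.
Start: joints at [1.131, 0.434, 0.025, 1.573, -0.012, 1.134, -0.075], TCP at [0.207, -0.59, 0.227] pointing down, gripper open.
Joint ranges: [-2.62, 2.62], [-0.44, 2.09], [-1.27, 1.32], [0.08, 2.57], [-1.32, 4.46], [0.12, 2], [-2.74, 2.74]. Speed limits (rad/s): [2.22, 2.22, 3.01, 3.01, 3.14, 3.14, 3.14].

### API

Orientations are given as a rotation vector (axis times angle).
In Python, from cell import arm gives the robot as it stands.
- The arm moves only by the shell command python3 nudge.py 'ROWS' [FORCE]. ROWS is one flat JSON list of numbers that holds 1 to 10 rows one after another, with no inner brackets; each row has 5 numbers: dx, dy, dz in m, then a turn about the tool's z in rad, then the opening from 0.0 (shut) to 1.0 (fully open); each row shifts and turns the commanded pose from where the row before left it, along the tool's axes as they then stand; what a row does not reach is not made up. A row lasts 1/10 s, in which the tool goes at most 0.05 m and 0.15 rad, less where a joint would pass 70% of its speed; a pose out of reach is approached as far as the arm can. The fingers move at their own pace and stop on an object; FORCE is the grip in N (left out, the last holds). Time passes only in rows, so rows that do not move let the fingers close. It prints the time, the measured TCP pose, the force, the opening and the grip force at its end. Input that does not fit is refused with a message, and nothing moves.
- arm.observe(): the state, without advancing time (a new reading comes with each control period).
- arm.get_image(name): name is "scene" or "top" or "wrist"; returns a dict with "image" (480x640x3 uint8, blue, green, red), "fx", "fy", "cx", "cy" (pixels), "distortion" ([k1, k2, p1, p2, k3] as OpenCV has them; the pictures are not rectified), "cam_to_world" (4x4, takes a point from camera to world coordinates); the wrist camera has in their place "mount" (4x4, takes a point from camera to tool coordinates, whose origin is the TCP and whose axes are the flange's). Camera axes: x right, y down, z forward; pixel columns grow to the right and rows downward; lengths in m; the calibration is good to about 2 mm. A picture is of the moment at which its call begins: read the wrist's pose just before it. There is no depth.
- arm.sign_off(): hands the job in; it is judged then, once.
The state is a dict: "clock": time; "joints": joint angles; "dq": joint speeds; "joint_efforts": joint torques, N m; "position": TCP position; "ee_rot": TCP orientation; "force": force on the tool from outside, world axes, zero at the start; "ft_torque": the same for the moment, N m; "width": opening from 0.0 (shut) to 1.0 (fully open); "gripper_force": force on a finger pad.
Only numpy, scipy, OpenCV 4.12 (cv2) and the standard library are available. Lean on these libraries where they do the work, as an engineer would, in place of code of your own. Each camera call takes 0.05 s, during which the arm holds its last target. There are 200 camera calls.

### The job

Get the aluminium heating block ready for a warm-up check: set it down flat in the middle of the hotplate's round plate and let go of it, then draw the stem thermometer out of its sloping holder, turn it upright and gently lower its stem into the narrow well in the centre of the block, dropping neither. Finish while holding it there by the handle, upright and still, with the tip about 2 cm down the 3 cm deep well, not resting on the bottom or pressing on the block. Leave the two small bottles and the Petri dish where they stand.

Things in the scene. Friction and masses are not known exactly. Their poses are not given: they have to be found in the camera images.
- thermometer: loose stem thermometer, 0.05-0.1 kg. Origin mid-handle; +z from tip to head. Grey handle 16 (x) by 24 (y) by 70 mm (z), display on +x; grasp the flat +-y sides, 24 mm. Below: black boss 10 mm long, 17 mm wide, then a 5 mm steel stem, tip at z = -140 mm; cap to z = +38. Starts with its stem loose in the holder's tube (sagging 3-6 degrees flatter), boss on its mouth, display up, y about level
- thermometer_tip (a point): the tip of the thermometer's stem, on its axis, 140 mm below the handle's middle
- heating_block: bare aluminium block, 58 (x) by 50 (y) by 42 mm high, 0.2-0.4 kg, loose, starts standing on the bench. Origin: centre of its underside, z up. Five blind holes in the top, 30 mm deep (floors 12 mm above the underside): the thermometer well in the very centre, 12 mm wide, and four vial bores 14 mm wide at x = +-17, y = +-13 mm. Grasp the +-y sides, 50 mm
- well_mouth (a point): centre of the mouth of the block's central thermometer well, level with the block's top face, 42 mm above the block's underside
- plate_center (a point): centre of the hotplate's flat round plate, at its top surface, 140 mm above the bench; plate 172 mm across. The hotplate stirrer (beige case 255 by 205 mm, lower than the plate, knobs on its front, which faces roughly towards the robot) is fixed and cold, its knobs do not turn
- probe_holder: thermometer holder, fixed: dark steel base 150 by 76 mm, a bracket and a steel tube 10 mm inside, 95 mm long, 30 degrees above level. Origin: underside of the base, below the bracket, z up. The tube rises towards the holder's -x, so the thermometer is drawn out along (-0.866, 0, 0.5) in the holder's frame, about 105 mm until its tip is free
- holder_mouth (a point): centre of the upper mouth of the holder's tube; the thermometer's boss rests on it and the handle's middle lies 45 mm further up the slope
- amber_jar: bystander: small brown glass bottle with a blue cap, 47 mm across, 86 mm high, loose on the bench; origin at its foot
- petri_dish: bystander: glass Petri dish with lid, 96 mm across, 15 mm high, loose on the bench; origin at its foot
- small_bottle: bystander: small white plastic bottle, 42 mm across, 88 mm high, loose on the bench; origin at its foot

How it is judged:
By the outcome, as a careful person would: the job done as asked, in the order asked, and still so for the second after the job is handed in, while the arm keeps its last pose, push and grip.
It also fails if it takes over 64 s, if anything falls off the work surface, if the arm or the gripper's body presses on something with over 40 N, if the wrist force passes 120 N, or if a joint passes its speed limit or range.

## Working session

There is one attempt and no reset: what is moved stays moved. The work goes in short steps, Python scripts to look and compute and a shell command to move; the robot and the scene stay as the last step left them, time stands still between calls to the robot, and variables do not carry over. Pictures are saved under pics/ and viewed, at most 10 in all, crops included, and the job is handed in when it is done.

```bash
ls; mkdir -p pics
python3 - <<'E'
from cell import arm
import cv2,numpy as np
o=arm.observe();print(o)
for n in("scene","top"):
    d=arm.get_image(n);cv2.imwrite(f"pics/{n}0.png",d["image"]);print(n,d["fx"],d["fy"],d["cx"],d["cy"],d["distortion"],np.round(d["cam_to_world"],4).tolist())
d=arm.get_image("wrist");print(d["mount"])
E
```

```text
cell.py
nudge.py
pics
{'clock': 0.0, 'joints': array([ 1.13137176,  0.43520528,  0.02495992,  1.5740902 , -0.01157338,
        1.13400893, -0.07511345]), 'dq': array([ 0.00080811, -0.00077945,  0.00013643,  0.00053746,  0.00127081,
        0.00161237, -0.00107396]), 'joint_efforts': array([-4.54974615e-04, -6.67846584e+01,  9.84820984e-01, -3.14455962e+01,
       -6.06786017e-02,  4.30432206e-02,  2.42250781e-04]), 'position': array([ 0.20633271, -0.58941666,  0.2259585 ]), 'ee_rot': array([-3.09567281e+00, -5.26239209e-01,  6.58614395e-04]), 'force': array([-0.38733711,  0.19652938,  0.08590126]), 'ft_torque': array([ 0.01465976, -0.00811447, -0.01773684]), 'gripper_force': 0.0, 'width': 0.997220655096936}
scene 605.5840490814547 605.5840490814547 321.3377550986033 237.81435137314645 [-0.13730997  0.          0.          0.          0.        ] [[0.9992, -0.0366, 0.0143, 0.5373], [-0.0384, -0.8314, 0.5543, -0.697], [-0.0084, -0.5544, -0.8322, 1.0788], [0.0, 0.0, 0.0, 1.0]]
top 442.45262860273453 442.45262860273453 315.93062135924527 249.80643614653138 [-0.0256541  0.         0.         0.         0.       ] [[-0.0189, -0.9949, 0.0989, 0.4375], [-0.9995, 0.0162, -0.0277, -0.037], [0.026, -0.0994, -0.9947, 1.1997], [0.0, 0.0, 0.0, 1.0]]
[[-9.43217883e-05 -9.50863796e-01 -3.09609483e-01  8.44490919e-02]
 [ 9.99999951e-01  3.24786633e-06 -3.14622347e-04  4.95057513e-04]
 [ 3.00168569e-04 -3.09609497e-01  9.50863749e-01 -1.58761005e-01]
 [ 0.00000000e+00  0.00000000e+00  0.00000000e+00  1.00000000e+00]]
```
View pics/scene0.png

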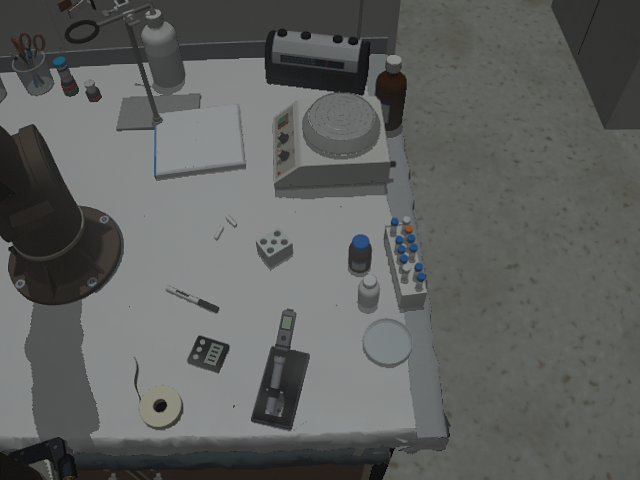

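View pics/top0.png

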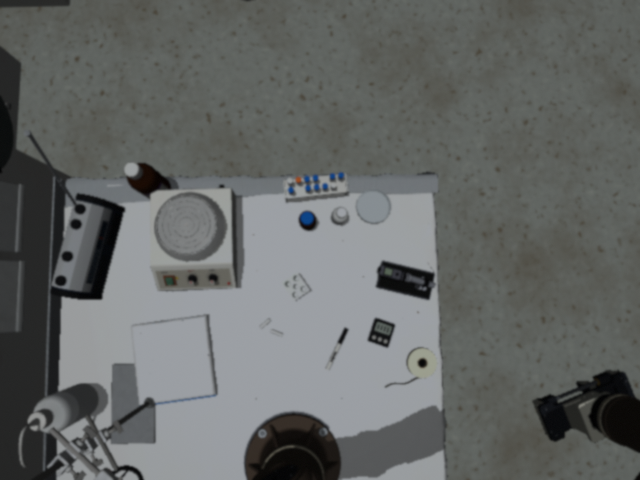

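The scene view shows the block at (274,247), the plate at (340,123) and the thermometer running from its head at (289,312) to the holder at (280,388). In the top view the block is at (298,287), the plate at (188,225) and the holder at (405,279). Next I'll enlarge the relevant parts.

Create h.py:
```python
import cv2,numpy as np
from cell import arm
from scipy.spatial.transform import Rotation as R
def cam(n):
    o=arm.observe();d=arm.get_image(n)
    if n=="wrist":
        T=np.eye(4);T[:3,:3]=R.from_rotvec(o["ee_rot"]).as_matrix();T[:3,3]=o["position"];d["cam_to_world"]=T@d["mount"]
    return d
def ray(d,uv):
    K=np.array([[d["fx"],0,d["cx"]],[0,d["fy"],d["cy"]],[0,0,1]])
    p=cv2.undistortPoints(np.array(uv,float).reshape(-1,1,2),K,np.array(d["distortion"],float)).reshape(-1,2)
    T=np.array(d["cam_to_world"]);v=np.c_[p,np.ones(len(p))]@T[:3,:3].T
    return T[:3,3],v/np.linalg.norm(v,axis=1)[:,None]
def onz(d,uv,z):
    c,v=ray(d,uv);return c+v*((z-c[2])/v[:,2])[:,None]
def tri(rays):
    A=sum(np.eye(3)-np.outer(v,v) for c,v in rays);b=sum((np.eye(3)-np.outer(v,v))@c for c,v in rays)
    return np.linalg.solve(A,b)
def proj(d,P):
    T=np.linalg.inv(d["cam_to_world"]);K=np.array([[d["fx"],0,d["cx"]],[0,d["fy"],d["cy"]],[0,0,1]])
    return cv2.projectPoints(np.array(P,float).reshape(-1,3),cv2.Rodrigues(T[:3,:3])[0],T[:3,3],K,np.array(d["distortion"],float))[0].reshape(-1,2)
```

Run:
```python
from h import *
import pickle
D={n:cam(n) for n in("scene","top")};pickle.dump(D,open("d0.pkl","wb"))
s=D["scene"]["image"];t=D["top"]["image"]
a=cv2.resize(s[220:430,180:330],None,fx=2.8,fy=2.8,interpolation=3)  #420x588
b=cv2.resize(t[255:325,275:445],(374,154),interpolation=3) 
c=cv2.resize(t[265:325,275:320],(374,499)[0:2],interpolation=3)[:434]
def st(x):return np.clip((x.astype(float)-x.min())*255/(x.max()-x.min()),0,255).astype(np.uint8)
cv2.imwrite("pics/c1.png",np.hstack([st(a),np.vstack([b,c])]))
```

```text
(no output)
```

View pics/c1.png

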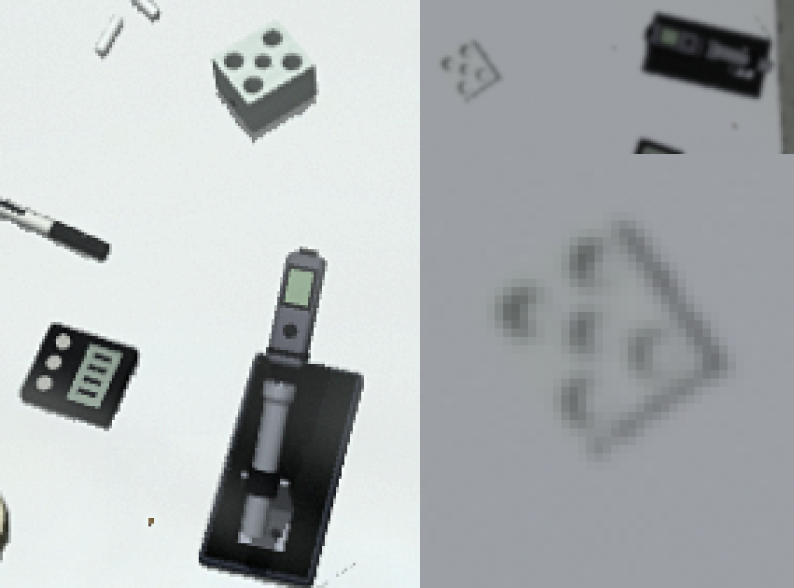

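The crops show the block's centre hole at scene pixel (274,242) and the display at about (287,323) in scene and (388,272) in top. The handle rises towards +y. Now I'll measure these.

Run:
```python
from h import *
import pickle
D=pickle.load(open("d0.pkl","rb"));s,t=D["scene"],D["top"]
np.set_printoptions(precision=4,suppress=True)
f=lambda L:[(180+x/2.8,220+y/2.8) for x,y in L]
g=lambda L:[(275+(x-420)/2.2,255+y/2.2) for x,y in L]
print("holes scene",onz(s,f([(263,61),(272,37),(233,61),(292,61),(253,85)]),.042))
c=lambda L:[(275+(x-420)*45/374,265+(y-154)*60/499) for x,y in L]
print("holes top",onz(t,c([(584,330),(587,260),(520,312),(648,353),(577,402)]),.042))
# base corners
print("base scene",onz(s,f([(257,354),(362,375),(311,585),(200,562)]),.01))
print("base top",onz(t,g([(655,12),(772,42),(760,97),(642,70)]),.01))
# display green
for n,im in(("s",s),("t",t)):
    I=im["image"].astype(int)
    m=((I[...,1]-I[...,0]>12)&(I[...,1]-I[...,2]>4)).astype(np.uint8)
    k,l,st,ce=cv2.connectedComponentsWithStats(m)
    print(n,[(st[i].tolist(),ce[i].round(1).tolist()) for i in range(1,k) if st[i,4]>5])
# plate, top
I=cv2.cvtColor(t["image"],cv2.COLOR_BGR2GRAY)[180:300,140:245]
m=cv2.HoughCircles(cv2.GaussianBlur(I,(3,3),0),cv2.HOUGH_GRADIENT,1,50,param1=80,param2=20,minRadius=28,maxRadius=42);print(m)
if m is not None:
  for x,y,r in m[0][:3]: print(onz(t,[(x+140,y+180),(x+140+r,y+180)],.14))
cv2.imwrite("pics/p.png",cv2.resize(np.hstack([t["image"][180:300,140:245],s["image"][80:200,265:395]]),None,fx=3.2,fy=3.2,interpolation=3))
```

```text
holes scene [[ 0.4575 -0.0119  0.042 ]
 [ 0.4641  0.009   0.042 ]
 [ 0.4355 -0.011   0.042 ]
 [ 0.4788 -0.0129  0.042 ]
 [ 0.4503 -0.0325  0.042 ]]
holes top [[ 0.4584 -0.0122  0.042 ]
 [ 0.4803 -0.0134  0.042 ]
 [ 0.4644  0.0078  0.042 ]
 [ 0.4508 -0.0321  0.042 ]
 [ 0.4359 -0.0097  0.042 ]]
base scene [[ 0.4517 -0.2294  0.01  ]
 [ 0.5227 -0.2476  0.01  ]
 [ 0.4863 -0.3899  0.01  ]
 [ 0.4155 -0.3726  0.01  ]]
base top [[ 0.524  -0.2481  0.01  ]
 [ 0.4844 -0.3919  0.01  ]
 [ 0.4173 -0.374   0.01  ]
 [ 0.4531 -0.2297  0.01  ]]
s []
t [([386, 270, 5, 4, 15], [387.9, 271.2]), ([166, 278, 6, 7, 26], [168.8, 280.7])]
[[[46.5 45.5 29.3]]]
[[0.6068 0.2441 0.14  ]
 [0.6057 0.1738 0.14  ]]
```

View pics/p.png

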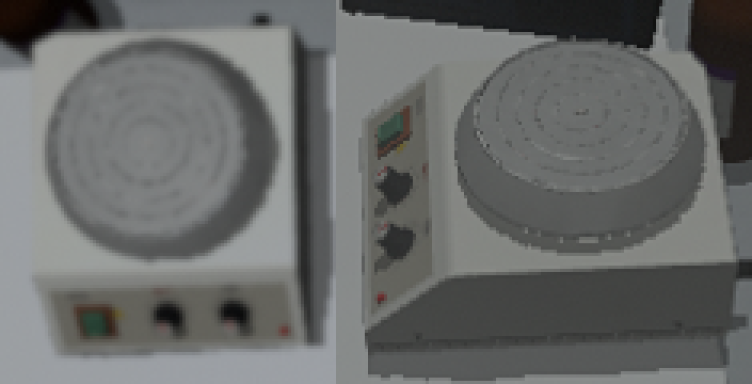

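The ring centre is at top pixel (187.8,225.3) and scene pixel (340.6,114.4). Next is triangulating the plate and the handle.

Run:
```python
from h import *
import pickle
D=pickle.load(open("d0.pkl","rb"));s,t=D["scene"],D["top"]
np.set_printoptions(precision=4,suppress=True)
def T2(a,b):
    r=[]
    for d,p in((s,a),(t,b)):
        c,v=ray(d,[p]);r.append((c,v[0]))
    P=tri(r);return P,proj(s,P)[0]-a,proj(t,P)[0]-b
print("plate",onz(s,[(340.6,114.4)],.14),onz(t,[(187.8,225.3)],.14),T2((340.6,114.4),(187.8,225.3))[0])
print("rim scene",onz(s,[(265+(x-336)/3.2,80+y/3.2) for x,y in((472,110),(688,110),(578,40),(578,190))],.14))
print("disp",T2((180+299/2.8,220+287/2.8),(387.9,271.2)))
# handle axis from scene intersect vertical plane of the thermometer axis
e=np.array([.246,.969,0]);n=np.array([.969,-.246,0])
P0=T2((180+299/2.8,220+287/2.8),(387.9,271.2))[0]
for nm,p in(("cap",(309,248)),("disp",(299,287)),("knob",(290,331)),("handlebot",(289,352)),("mouth?",(278,383))):
    c,v=ray(s,[(180+p[0]/2.8,220+p[1]/2.8)]);v=v[0];X=c+v*(n@(P0-c)/(n@v));print(nm,X)
    # and vs holder mid axis
b=np.array([.4695,-.3095,0])
print("offset of disp from base centreline",n@(P0-b), "along",e@(P0-b))
```

```text
plate [[0.6075 0.248  0.14  ]] [[0.6073 0.241  0.14  ]] [0.6063 0.2387 0.149 ]
rim scene [[0.5357 0.2514 0.14  ]
 [0.6821 0.2449 0.14  ]
 [0.6115 0.3169 0.14  ]
 [0.6033 0.1744 0.14  ]]
disp (array([ 0.488 , -0.2401,  0.1342]), array([ 0.364 , -0.0657]), array([0.0466, 0.259 ]))
cap [ 0.4941 -0.2162  0.1393]
disp [ 0.4875 -0.2418  0.1376]
knob [ 0.4813 -0.2665  0.1278]
handlebot [ 0.4796 -0.2732  0.1113]
mouth? [ 0.4734 -0.2975  0.1212]
offset of disp from base centreline 0.000832987785705647 along 0.07182637886087956
```

```bash
cat > to.py <<'E'
import sys
from h import *
# to.py x y z [yaw of tool x, deg]: needed shift in the tool's axes as they stand, and turn
a=[float(v) for v in sys.argv[1:]];o=arm.observe();M=R.from_rotvec(o["ee_rot"]).as_matrix()
d=M.T@(np.array(a[:3])-o["position"]);print("t",round(o["clock"],2),"tcp",o["position"].round(4),"yaw",round(np.degrees(np.arctan2(M[1,0],M[0,0])),2),"tilt",np.degrees(np.arccos(-M[2,2])).round(2),"shift",d.round(4),"F",o["force"].round(1))
if len(a)>3:
    w=-(np.radians(a[3])-np.arctan2(M[1,0],M[0,0]));print("turn",round((w+np.pi)%(2*np.pi)-np.pi,4))
E
python3 to.py .4575 -.012 .2 35
```

```text
t 0.25 tcp [ 0.2064 -0.5897  0.2264] yaw 19.29 tilt 0.04 shift [ 0.4279 -0.4623  0.0266] F [ 0.5  0.3 -0.5]
turn -0.2741
```

```bash
python3 nudge.py '[0.02,-0.022,0,0,1,0.025,-0.027,0,0,1,0.025,-0.027,0,0,1,0.025,-0.027,0,0,1,0.025,-0.027,0,0,1,0.025,-0.027,0,0,1,0.025,-0.027,0,0,1,0.025,-0.027,0,0,1,0.025,-0.027,0,0,1,0.025,-0.027,0,0,1]' && python3 nudge.py '[0.025,-0.027,0.0,-0.05,1,0.025,-0.027,0,-0.05,1,0.025,-0.027,0.005,-0.05,1,0.025,-0.027,0.005,-0.05,1,0.025,-0.027,0.005,-0.05,1,0.015,-0.016,0.005,-0.024,1,0,0,0,0,1]'; python3 to.py .4575 -.012 .2 35
```

```text
clock: 1.25
position: [0.3505, -0.2574, 0.2269]
ee_rot: [3.097, 0.526, 0.0]
force: [0.3, 0.3, 1.0]
width: 0.999
gripper_force: 0.0
clock: 1.95
position: [0.41, -0.0593, 0.2064]
ee_rot: [-2.993, -0.953, -0.0]
force: [-0.6, -0.1, -0.5]
width: 0.996
gripper_force: 0.0
t 1.95 tcp [ 0.41   -0.0593  0.2064] yaw 35.33 tilt 0.06 shift [ 0.0661 -0.0111  0.0065] F [-0.6 -0.1 -0.5]
turn 0.0057
```

Run:
```python
from h import *
import pickle
d=cam("wrist");pickle.dump(d,open("w1.pkl","wb"));I=d["image"];print(proj(d,[[.458,-.012,.042]]))
cv2.imwrite("pics/w1.png",I)
g=cv2.cvtColor(I,cv2.COLOR_BGR2GRAY)
k,l,st,ce=cv2.connectedComponentsWithStats((g<110).astype(np.uint8))
for i in range(1,k):
    if 80<st[i,4]<8000: print(st[i],ce[i].round(1),onz(d,[ce[i]],.042)[0].round(4))
```

```text
[[313.48692415 148.32043988]]
[113   0  16   9  89] [121.2   2.8] [0.4651 0.195  0.042 ]
[ 170    0   67   54 1882] [193.5  19. ] [0.4886 0.1347 0.042 ]
[ 427    0   75   51 2591] [458.5  20.1] [ 0.6193 -0.0512  0.042 ]
[ 535    0   87   35 1472] [578.2  12.1] [ 0.6911 -0.132   0.042 ]
[146  15  11  13  92] [151.4  21.1] [0.4668 0.165  0.042 ]
[   0   28   89  220 2061] [ 54.8 145.9] [0.318  0.1959 0.042 ]
[ 501   36   54   58 1523] [521.4  67.1] [ 0.625  -0.1215  0.042 ]
[554  37  39 112 819] [565.9  90.1] [ 0.6369 -0.1691  0.042 ]
```

View pics/w1.png

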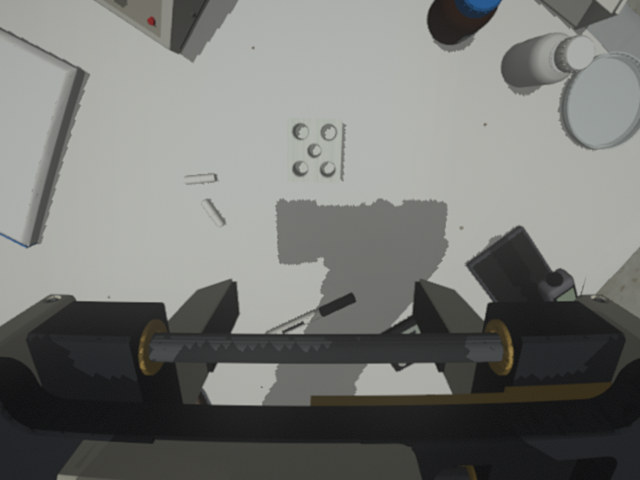

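The wrist view shows the block square to the tool, with holes at (300,131), (329,131), (300,169), (329,169) and the centre at (314,150).

```bash
python3 - <<'E'
from h import *
import pickle
d=pickle.load(open("w1.pkl","rb"));np.set_printoptions(precision=4,suppress=True)
p=onz(d,[(300,131),(329,131),(314.3,150.3),(300.2,169),(329,169)],.042);print(p,p[[0,1,3,4]].mean(0))
x=p[0]-p[3]+p[1]-p[4];print(np.degrees(np.arctan2(x[1],x[0])),np.linalg.norm(x)/2)
E
python3 to.py .4575 -.013 .1 35
```

```text
[[ 0.4636  0.0069  0.042 ]
 [ 0.4789 -0.0148  0.042 ]
 [ 0.457  -0.0136  0.042 ]
 [ 0.4351 -0.0126  0.042 ]
 [ 0.4508 -0.0348  0.042 ]] [ 0.4571 -0.0138  0.042 ]
34.966758121016696 0.03455613059357018
t 2.0 tcp [ 0.4098 -0.0612  0.2066] yaw 35.17 tilt 0.03 shift [ 0.0668 -0.0119  0.1066] F [ 0.2 -1.9 -1.4]
turn 0.0029
```

```bash
python3 nudge.py '[0.03,-0.006,0.02,0,1,0.03,-0.006,0.03,0,1,0.007,0,0.04,0,1,0,0,0.03,0,1,0,0,0,0,1,0,0,0,0,1]'; python3 to.py .4572 -.0132 .009 35
```

```text
clock: 2.6
position: [0.4577, -0.0152, 0.0871]
ee_rot: [2.997, 0.942, -0.002]
force: [0.8, 0.4, -0.1]
width: 0.999
gripper_force: 0.0
t 2.6 tcp [ 0.4577 -0.0152  0.0871] yaw 34.91 tilt 0.07 shift [ 0.0008 -0.0019  0.0781] F [ 0.8  0.4 -0.1]
turn -0.0015
```

```bash
python3 nudge.py '[0.0,-0.002,0.03,0,1,0,0,0.03,0,1,0,0,0.016,0,1,0,0,0,0,1,0,0,0,0,1]' 25; python3 to.py .4572 -.0132 .009 35;  python3 nudge.py '[0,0,0,0,0.5,0,0,0,0,0.4,0,0,0,0,0.3,0,0,0,0,0.3,0,0,0,0,0.3,0,0,0,0,0.3]' 25
```

```text
clock: 3.1
position: [0.4579, -0.013, 0.0123]
ee_rot: [2.996, 0.943, 0.003]
force: [-0.2, -0.3, 0.1]
width: 1.0
gripper_force: 0.0
t 3.1 tcp [ 0.4579 -0.013   0.0123] yaw 34.94 tilt 0.13 shift [-0.0007 -0.0003  0.0033] F [-0.2 -0.3  0.1]
turn -0.001
clock: 3.7
position: [0.4567, -0.0126, 0.0108]
ee_rot: [2.996, 0.944, -0.0]
force: [-1.4, 0.2, 2.2]
width: 0.543
gripper_force: 24.9
```

```bash
python3 nudge.py '[0,0,-0.02,0,0.3,0,0,-0.04,0,0.3,0,0,-0.05,0,0.3,0,0,-0.05,0,0.3,0,0,-0.05,0,0.3,0,0,-0.03,0,0.3,0,0,0,0,0.3]'; python3 to.py .525 .187 .25 35
```

```text
clock: 4.4
position: [0.4588, -0.0123, 0.2547]
ee_rot: [2.994, 0.943, 0.01]
force: [0.0, 0.5, -3.7]
width: 0.544
gripper_force: 24.9
t 4.4 tcp [ 0.4588 -0.0123  0.2547] yaw 34.98 tilt 0.41 shift [ 0.1685 -0.1253  0.0051] F [ 0.   0.5 -3.7]
turn -0.0003
```

```bash
python3 nudge.py '[0.02,-0.015,0,0,0.3,0.03,-0.022,0,0,0.3,0.03,-0.022,0,0,0.3,0.03,-0.022,0,0,0.3,0.03,-0.022,0,0,0.3,0.02,-0.015,0,0,0.3,0.008,-0.007,0,0,0.3,0,0,0,0,0.3,0,0,0,0,0.3]'
python3 - <<'E'
from h import *
import pickle
d=cam("wrist");pickle.dump(d,open("w2.pkl","wb"));cv2.imwrite("pics/w2.png",d["image"]);print(proj(d,[[.607,.2445,.14]]))
E
```

```text
clock: 5.3
position: [0.5221, 0.1847, 0.2497]
ee_rot: [2.996, 0.943, -0.003]
force: [0.4, 0.1, -1.8]
width: 0.546
gripper_force: 24.9
[[324.27107702 100.69492251]]
```

View pics/w2.png

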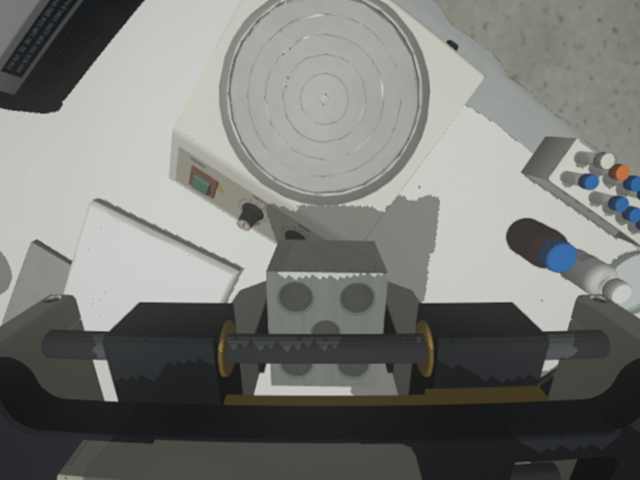

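The centre of the plate rings is at (323.5,99.5), within 1.5 px of the prediction, and the block is held level.

```bash
python3 - <<'E'
from h import *
import pickle
d=pickle.load(open("w2.pkl","rb"));print(onz(d,[(323.5,99.5)],.14))
E
python3 to.py .6075 .245 .17 35
```

```text
[[0.60736184 0.24545023 0.14      ]]
t 5.35 tcp [0.5223 0.1842 0.25  ] yaw 34.9 tilt 0.12 shift [ 0.1048 -0.0012  0.0798] F [ 0.2 -0.4 -2.4]
turn -0.0018
```

```bash
python3 nudge.py '[0.025,0,0,0,0.3,0.03,0,0.01,0,0.3,0.03,-0.001,0.02,0,0.3,0.02,0,0.03,0,0.3,0,0,0.02,0,0.3,0,0,0,0,0.3,0,0,0,0,0.3]'; python3 to.py .6075 .245 .152 35
```

```text
clock: 6.05
position: [0.6082, 0.2457, 0.1711]
ee_rot: [2.996, 0.942, -0.001]
force: [0.4, 0.1, -1.5]
width: 0.543
gripper_force: 24.9
t 6.05 tcp [0.6082 0.2457 0.1711] yaw 34.91 tilt 0.06 shift [-0.0009  0.0002  0.0191] F [ 0.4  0.1 -1.5]
turn -0.0017
```

```bash
python3 nudge.py '[0,0,0.009,0,0.3,0,0,0.006,0,0.3,0,0,0.002,0,0.3,0,0,0,0,0.3,0,0,0,0,0.3]'; for i in 1; do python3 nudge.py '[0,0,0.001,0,0.3,0,0,0.001,0,0.3]';done
```

```text
clock: 6.55
position: [0.6082, 0.2473, 0.154]
ee_rot: [-2.996, -0.944, -0.001]
force: [-0.4, 0.8, -2.3]
width: 0.542
gripper_force: 24.9
clock: 6.75
position: [0.6082, 0.2474, 0.1519]
ee_rot: [-2.996, -0.945, -0.001]
force: [0.6, -0.3, -2.8]
width: 0.547
gripper_force: 24.9
```

```bash
python3 nudge.py '[0,0.002,0.001,0,0.3,0,0,0.0005,0,0.3,0,0,0,0,0.3]'; python3 nudge.py '[0,0,0.0005,0,0.3,0,0,0.0,0,0.3]'
```

```text
clock: 7.05
position: [0.6094, 0.2455, 0.1505]
ee_rot: [2.996, 0.944, 0.001]
force: [-1.0, -1.8, 0.4]
width: 0.545
gripper_force: 24.9
clock: 7.25
position: [0.6094, 0.2455, 0.1504]
ee_rot: [2.996, 0.944, 0.001]
force: [-2.7, -1.6, 4.5]
width: 0.544
gripper_force: 24.9
```

```bash
python3 nudge.py '[0,0,-0.0005,0,0.65,0,0,0,0,0.75,0,0,0,0,0.9,0,0,0,0,0.9,0,0,-0.01,0,0.95,0,0,-0.03,0,0.95,0,0,-0.05,0,0.95,0,0,-0.05,0,0.95,0,0,-0.03,0,0.95]'; python3 to.py .52 .187 .3 35
```

```text
clock: 8.15
position: [0.6098, 0.2465, 0.3256]
ee_rot: [-2.995, -0.945, -0.008]
force: [1.2, 1.6, -0.4]
width: 0.952
gripper_force: 0.0
t 8.15 tcp [0.6098 0.2465 0.3256] yaw 35.01 tilt 0.31 shift [-0.1078 -0.0029  0.025 ] F [ 1.2  1.6 -0.4]
turn 0.0002
```

```bash
python3 nudge.py '[-0.03,0,0,0,0.95,-0.04,0,0,0,0.95,-0.03,0,0,0,0.95,0,0,0,0,0.95,0,0,0,0,0.95,0,0,0,0,0.95]'
python3 - <<'E'
from h import *
import pickle
d=cam("wrist");pickle.dump(d,open("w3.pkl","wb"))
u=proj(d,[[.6090,.2445,.182]])[0];print(u)
x,y=(u-[80,75]).astype(int);x=max(x,0);y=max(y,0);print(x,y);cv2.imwrite("pics/w3.png",cv2.resize(d["image"][y:y+150,x:x+160],None,fx=4,fy=4,interpolation=3))
E
```

```text
clock: 8.75
position: [0.5281, 0.1888, 0.3207]
ee_rot: [-2.996, -0.945, -0.002]
force: [0.3, 0.6, -0.1]
width: 0.952
gripper_force: 0.0
[325.90765502 111.05941444]
245 36
```

View pics/w3.png

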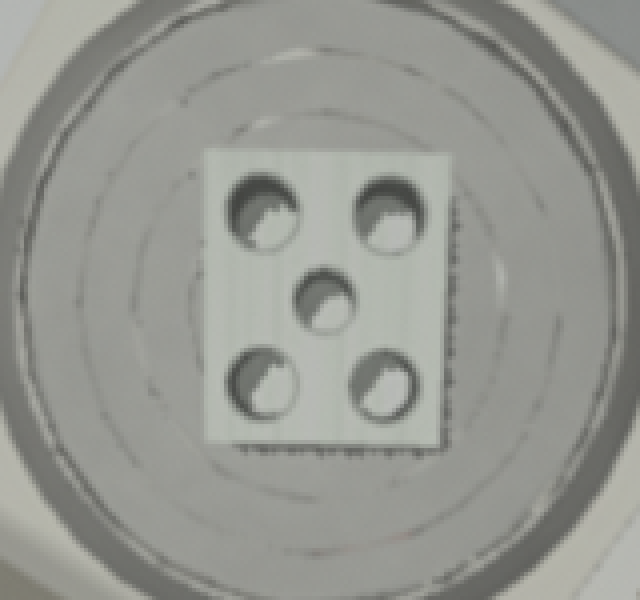

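The well is at pixel (326,111), exactly where expected, so it lies at (0.609,0.2445,0.182) with the block flat on the plate. Now for the thermometer.

```bash
python3 to.py .468 -.32 .29 75.8; python3 nudge.py '[-0.01,0.02,0,0,0.95,-0.02,0.03,0,0,0.95,-0.025,0.035,0,0,0.95,-0.028,0.036,0,0,0.95,-0.028,0.036,0,0,0.95,-0.028,0.036,0,0,0.95,-0.028,0.036,0,0,0.95,-0.028,0.036,0,0,0.95,-0.028,0.036,0,0,0.95,-0.028,0.036,0,0,0.95]';python3 to.py .468 -.32 .29 75.8
```

```text
t 8.8 tcp [0.528  0.1889 0.3203] yaw 35.01 tilt 0.04 shift [-0.3412  0.3824  0.03  ] F [ 0.3 -0.5  0.1]
turn -0.7119
clock: 9.8
position: [0.5156, -0.2335, 0.32]
ee_rot: [-2.996, -0.946, -0.0]
force: [0.8, 0.0, 0.4]
width: 0.952
gripper_force: 0.0
t 9.8 tcp [ 0.5156 -0.2335  0.32  ] yaw 35.04 tilt 0.02 shift [-0.0886  0.0435  0.03  ] F [0.8 0.  0.4]
turn -0.7114
```

```bash
python3 nudge.py '[0,0,0,-0.14,0.95,0,0,0,-0.14,0.95,0,0,0.015,-0.14,0.95,0,0,0.015,-0.14,0.95,0,0,0,-0.14,0.95,0,0,0,-0.011,0.95,0,0,0,0,0.95]';python3 to.py .468 -.32 .29 75.8
```

```text
clock: 10.5
position: [0.5157, -0.2317, 0.2902]
ee_rot: [-2.483, -1.924, -0.001]
force: [0.7, -0.2, -0.3]
width: 0.95
gripper_force: 0.0
t 10.5 tcp [ 0.5157 -0.2317  0.2902] yaw 75.55 tilt 0.03 shift [-0.0974 -0.0242  0.0001] F [ 0.7 -0.2 -0.3]
turn -0.0043
```

```bash
python3 nudge.py '[-0.03,-0.008,0,-0.004,0.95,-0.03,-0.008,0,0,0.95,-0.03,-0.008,0,0,0.95,-0.007,0,0,0,0.95,0,0,0,0,0.95,0,0,0,0,0.95]'
python3 - <<'E'
from h import *
import pickle
d=cam("wrist");pickle.dump(d,open("w4.pkl","wb"))
u=proj(d,[[.488,-.24,.135]])[0];print(u)
print(d["cam_to_world"][:3,3])
x,y=(u-[80,75]).astype(int);x=max(x,0);y=max(y,0);print(x,y);cv2.imwrite("pics/w4.png",cv2.resize(d["image"][y:y+200,x:x+200],None,fx=3,fy=3,interpolation=3))
E
```

```text
clock: 11.1
position: [0.469, -0.3188, 0.2904]
ee_rot: [2.476, 1.933, 0.002]
force: [0.1, 0.1, -0.2]
width: 0.951
gripper_force: 0.0
[324.15864767 131.92135082]
[ 0.48951479 -0.2373991   0.44927516]
244 56
```

View pics/w4.png

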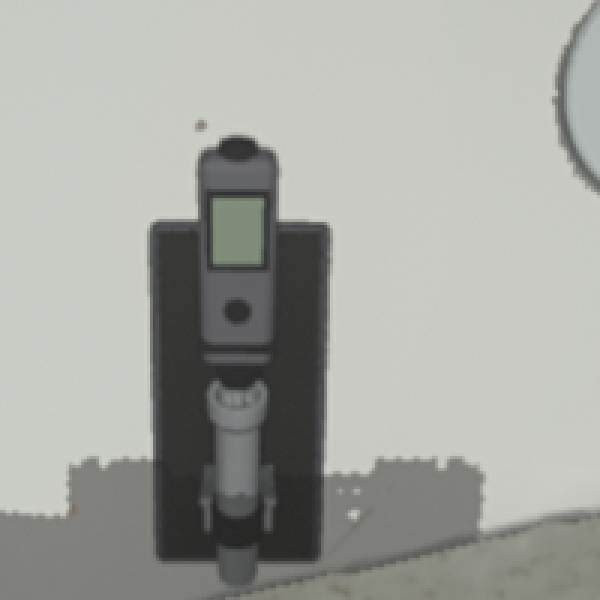

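The wrist view shows the handle aligned with the tool: head edge (323.3,106), display (323.3,132.7) and lower edge (323,172).

Run:
```python
from h import *
import pickle
np.set_printoptions(precision=4,suppress=True)
D=pickle.load(open("d0.pkl","rb"));s,t=D["scene"],D["top"];w=pickle.load(open("w4.pkl","rb"));print(w["fx"])
def r(d,p):
    c,v=ray(d,[p]);return c,v[0]
f=lambda p:(180+p[0]/2.8,220+p[1]/2.8)
for nm,a,b in(("head",(308,257),(238,150)),("disp",(299,287),(238,230)),("button",(290,331),(237,311)),("low",(288,352),(237,346))):
    bb=(244+b[0]/3,56+b[1]/3);P=tri([r(s,f(a)),r(w,bb)]);print(nm,P,proj(s,P)[0]-f(a),proj(w,P)[0]-bb)
for p in((199,160),(277,160),(202,340),(272,340)): print(ray(w,[(244+p[0]/3,56+p[1]/3)])[1])
```

```text
338.56103735410744
head [ 0.4928 -0.2183  0.1312] [-0.0864  0.0137] [ 0.1604 -0.0661]
disp [ 0.4873 -0.2404  0.1347] [-0.075   0.0087] [ 0.1372 -0.0498]
button [ 0.4808 -0.2644  0.123 ] [-0.0797  0.0062] [ 0.1381 -0.0446]
low [ 0.4786 -0.2756  0.117 ] [-0.4369  0.0267] [ 0.738  -0.2262]
[[-0.0273  0.0601 -0.9978]]
[[ 0.0429  0.0425 -0.9982]]
[[-0.0664 -0.1006 -0.9927]]
[[-0.0007 -0.1171 -0.9931]]
```

```bash
python3 to.py .4903 -.228 .111 75.8; python3 nudge.py '[0.03,0,0,0,0.7,0.04,0,0.02,0,0.7,0.02,-0.001,0.04,0,0.7,0.004,0,0.04,0,0.7,0,0,0.03,0,0.7,0,0,0,0,0.7,0,0,0,0,0.7]';python3 to.py .4903 -.228 .111 75.8
```

```text
t 11.15 tcp [ 0.4691 -0.3185  0.2904] yaw 76.01 tilt 0.05 shift [ 0.0928 -0.0014  0.1795] F [ 0.7 -0.2  0.4]
turn 0.0037
clock: 11.85
position: [0.4905, -0.2277, 0.1609]
ee_rot: [-2.475, -1.934, -0.001]
force: [-0.1, 0.5, -0.1]
width: 0.703
gripper_force: 0.0
t 11.85 tcp [ 0.4905 -0.2277  0.1609] yaw 76.02 tilt 0.03 shift [-0.0004 -0.0001  0.0499] F [-0.1  0.5 -0.1]
turn 0.0038
```

```bash
python3 nudge.py '[0,0,0.03,0.003,0.7,0,0,0.02,0,0.7,0,0,0,0,0.6,0,0,0,0,0.4,0,0,0,0,0.2,0,0,0,0,0.2,0,0,0,0,0.2,0,0,0,0,0.2]' 15;python3 to.py .4903 -.228 .111 75.8
```

```text
clock: 12.65
position: [0.4902, -0.2286, 0.1107]
ee_rot: [2.479, 1.929, 0.001]
force: [0.1, -0.2, 0.9]
width: 0.261
gripper_force: 14.9
t 12.65 tcp [ 0.4902 -0.2286  0.1107] yaw 75.79 tilt 0.05 shift [ 0.0007 -0.     -0.0003] F [ 0.1 -0.2  0.9]
turn -0.0002
```

```bash
python3 nudge.py '[0.0087,0,-0.005,0,0.2,0.0087,0,-0.005,0,0.2,0.0087,0,-0.005,0,0.2,0,0,0,0,0.2]';python3 nudge.py '[0.0173,0,-0.01,0,0.2,0.0173,0,-0.01,0,0.2,0.0173,0,-0.01,0,0.2,0.0173,0,-0.01,0,0.2,0.0173,0,-0.01,0,0.2,0.0087,0,-0.005,0,0.2,0,0,-0.04,0,0.2,0,0,-0.04,0,0.2,0,0,-0.02,0,0.2,0,0,0,0,0.2]'
```

```text
clock: 13.05
position: [0.4975, -0.2012, 0.1263]
ee_rot: [2.476, 1.932, 0.002]
force: [-0.4, -0.5, -0.8]
width: 0.26
gripper_force: 15.0
clock: 14.05
position: [0.5213, -0.1108, 0.2835]
ee_rot: [2.476, 1.927, 0.005]
force: [0.9, 0.7, -0.8]
width: 0.258
gripper_force: 15.0
```

Run:
```python
from h import *
import pickle
D={n:cam(n) for n in("scene","wrist")};pickle.dump(D,open("d5.pkl","wb"))
p=arm.observe()["position"];s=D["scene"];x,y=(proj(s,[p])[0]-[90,60]).astype(int);x=max(x,0);y=max(y,0);print(x,y,p)
a=cv2.resize(s["image"][y:y+150,x:x+200],(600,450),interpolation=3)
cv2.imwrite("pics/w5.png",np.clip(a.astype(float)*1.4,0,255))
```

```text
210 151 [ 0.51954465 -0.11101662  0.28008932][ WARN:0@1.021] global loadsave.cpp:1063 imwrite_ Unsupported depth image for selected encoder is fallbacked to CV_8U.
```

View pics/w5.png

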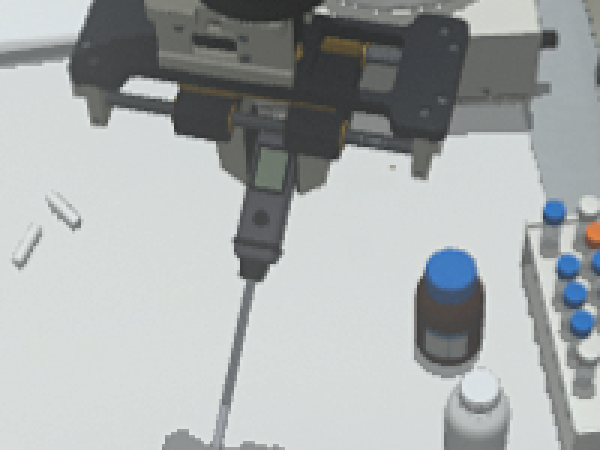

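The thermometer is free of the tube and firmly held, with its stem still sloping and the tip near scene pixel (283,299). The tool can't tilt, so I'll let the thermometer swing upright under gravity with a light grip, and measure its slope numerically.

```bash
cat > tip.py <<'E'
from h import *
import pickle
ref=pickle.load(open("d0.pkl","rb"))["scene"]["image"].astype(int)
o=arm.observe();d=cam("scene");M=R.from_rotvec(o["ee_rot"]).as_matrix()
G=o["position"]-.019*M[:,2];e=M[:,0];n=M[:,1]
I=d["image"].astype(int);df=np.abs(I-ref).max(2)>30
# thin structures in the plane of the thermometer, mapped to (along e, z) relative to the grasp point
vs,us=np.nonzero(df);c,v=ray(d,np.c_[us,vs]);X=c+v*((n@(G-c))/(v@n))[:,None];q=np.c_[(X-G)@e,X[:,2]-G[2]]
L=np.hypot(*q.T);a=np.degrees(np.arctan2(-q[:,1],-q[:,0]))
print("t",round(o["clock"],2),"F",o["force"].round(2),"T",o["ft_torque"].round(3),"w",round(float(o["width"]),3))
for l0 in(.06,.08,.10,.12,.135,.145,.152,.16,.17):
    k=(np.abs(L-l0)<.004)&(a>-10)&(a<140)
    h,_=np.histogram(a[k],np.arange(-10,142,4));print(l0,[(int(-8+4*i),int(x)) for i,x in enumerate(h) if x])
E
python3 tip.py; python3 nudge.py '[0,0,0,0,0.2,0,0,0,0,0.2,0,0,0,0,0.2]' 6; python3 tip.py
```

```text
t 14.15 F [-0.12 -0.64 -1.29] T [-0.003 -0.112 -0.014] w 0.263
0.06 [(-8, 4), (-4, 4), (0, 2), (4, 2), (8, 2), (12, 2), (16, 2), (20, 3), (24, 2), (28, 2), (32, 2), (36, 2), (40, 3), (44, 1), (48, 3), (52, 1), (56, 3), (64, 3), (72, 3), (76, 3), (84, 3), (92, 4), (100, 4), (104, 1), (108, 3), (112, 1), (116, 3), (120, 1), (124, 3), (128, 1), (132, 2), (136, 3)]
0.08 [(-4, 4), (0, 4), (4, 3), (8, 3), (12, 3), (36, 1), (40, 2), (80, 2), (84, 3), (88, 4), (96, 3), (100, 3), (104, 2), (108, 2), (112, 3), (116, 2), (120, 3), (124, 2), (128, 3), (132, 2), (136, 2)]
0.1 [(-8, 4), (-4, 3), (0, 7), (4, 3), (8, 2), (12, 2), (16, 3), (20, 4), (24, 4), (28, 3), (32, 2), (116, 4), (120, 2), (124, 2), (128, 4), (132, 2), (136, 3)]
0.12 [(-8, 4), (-4, 1), (16, 4), (20, 4), (24, 5), (28, 4), (120, 4), (124, 4), (128, 2), (132, 2), (136, 4)]
0.135 [(16, 2), (20, 5), (24, 5), (28, 4), (120, 4), (124, 4), (128, 4), (132, 3), (136, 3)]
0.145 [(24, 4), (28, 2), (120, 4), (124, 4), (128, 3), (132, 3), (136, 3)]
0.152 [(16, 2), (24, 4), (28, 3), (120, 2), (124, 2), (128, 3), (132, 4), (136, 4)]
0.16 [(12, 
[... 1142 characters left out ...]
), (136, 3)]
0.12 [(-8, 5), (-4, 1), (16, 1), (20, 4), (24, 5), (28, 4), (32, 1), (116, 1), (120, 4), (124, 3), (128, 2), (132, 3), (136, 3)]
0.135 [(20, 5), (24, 5), (28, 5), (120, 4), (124, 3), (128, 2), (132, 4), (136, 3)]
0.145 [(24, 1), (28, 5), (120, 3), (124, 3), (128, 4), (132, 3), (136, 4)]
0.152 [(20, 2), (24, 1), (28, 5), (120, 2), (124, 3), (128, 3), (132, 4), (136, 3)]
0.16 [(12, 2), (16, 4), (20, 3), (24, 5), (28, 5), (32, 4), (36, 4), (40, 4), (120, 3), (124, 4), (128, 4), (132, 4), (136, 4)]
0.17 [(0, 2), (4, 6), (8, 8), (12, 7), (16, 7), (20, 6), (24, 7), (28, 6), (32, 6), (36, 5), (40, 6), (44, 5), (48, 5), (52, 3), (56, 2), (120, 1), (124, 4), (128, 3), (132, 4), (136, 3)]
```

```bash
sed -i 's/for l0 in.*/for l0 in(.11,.12,.135,.145,.152):/; s/(a>-10)&(a<140)/(a>-10)\&(a<114)/' tip.py
python3 nudge.py '[0,0,0,0,0.2,0,0,0,0,0.2,0,0,0,0,0.2]' 3; python3 tip.py;python3 nudge.py '[0,0,0,0,0.2,0,0,0,0,0.2]' 3; python3 tip.py
```

```text
clock: 14.85
position: [0.5197, -0.111, 0.2802]
ee_rot: [2.479, 1.929, -0.0]
force: [-0.4, -0.1, -0.1]
width: 0.261
gripper_force: 3.0
t 14.85 F [-0.42 -0.06 -0.14] T [-0.025 -0.091  0.079] w 0.261
0.11 [(-8, 7), (-4, 5), (0, 2), (20, 3), (24, 4), (28, 4), (32, 4)]
0.12 [(-8, 4), (-4, 1), (20, 3), (24, 5), (28, 4), (32, 3)]
0.135 [(20, 3), (24, 5), (28, 5), (32, 3)]
0.145 [(24, 1), (28, 4), (32, 2)]
0.152 [(28, 4), (32, 3)]
clock: 15.1
position: [0.5197, -0.111, 0.2803]
ee_rot: [2.479, 1.929, 0.0]
force: [-0.7, -0.8, -0.0]
width: 0.265
gripper_force: 3.0
t 15.1 F [-0.68 -0.84 -0.03] T [ 0.029 -0.048  0.036] w 0.265
0.11 [(-8, 8), (-4, 5), (0, 2), (20, 3), (24, 4), (28, 4), (32, 4)]
0.12 [(-8, 4), (-4, 1), (20, 3), (24, 4), (28, 5), (32, 3)]
0.135 [(20, 3), (24, 5), (28, 5), (32, 3)]
0.145 [(24, 1), (28, 4), (32, 2)]
0.152 [(28, 4), (32, 3)]
```

At a 3 N grip it stays at about 28–30°. I'll lever it upright by pressing the tip against the fixed case's flat side instead, so I'll measure that wall and check the wrist joint's range.

Run:
```python
from h import *
import pickle
np.set_printoptions(precision=4,suppress=True)
D=pickle.load(open("d0.pkl","rb"));s,t=D["scene"],D["top"];w=pickle.load(open("w2.pkl","rb"))
r=lambda d,p:(lambda c:(c[0],c[1][0]))(ray(d,[p]))
f=lambda p:(265+(p[0]-336)/3.2,80+p[1]/3.2); g=lambda p:(140+p[0]/3.2,180+p[1]/3.2)
for nm,a,b in(("backR",(734,262),(292,30)),("frontR",(440,275),(297,272))):
    P=tri([r(s,f(a)),r(t,g(b))]);print(nm,P,proj(s,P)[0]-f(a),proj(t,P)[0]-g(b))
# wrist w2: case right-back corner (483,76), front-right top edge about (385,232)
for z in(.09,.1,.11):print(z,onz(w,[(483,76),(330,241)],z).round(3).tolist(), onz(s,[f((440,275)),f((734,262))],z).round(3).tolist())
print("bottom of side, scene z=0",onz(s,[f((368,372)),f((750,340)),f((368,335)),f((740,316))],.0))
print(arm.observe()["joints"].round(3))
```

```text
backR [0.7052 0.1437 0.0981] [-0.4993  0.1373] [-0.0592 -0.435 ]
frontR [0.5115 0.139  0.101 ] [ 0.374 -0.075] [0.049  0.3215]
0.09 [[0.708, 0.145, 0.09], [0.506, 0.167, 0.09]] [[0.51, 0.148, 0.09], [0.708, 0.151, 0.09]]
0.1 [[0.704, 0.148, 0.1], [0.509, 0.169, 0.1]] [[0.511, 0.14, 0.1], [0.706, 0.142, 0.1]]
0.11 [[0.701, 0.151, 0.11], [0.511, 0.171, 0.11]] [[0.511, 0.131, 0.11], [0.704, 0.134, 0.11]]
bottom of side, scene z=0 [[0.456  0.1384 0.    ]
 [0.7271 0.155  0.    ]
 [0.4558 0.1716 0.    ]
 [0.7223 0.1772 0.    ]]
[ 0.488  0.285 -0.482  1.69   0.14   1.201 -0.277]
```

```bash
python3 nudge.py '[0,0,0,-0.07,0.2,0,0,0,-0.14,0.2,0,0,0,-0.14,0.2,0,0,0,-0.14,0.2,0,0,0,-0.14,0.2,0,0,0,-0.14,0.2,0,0,0,-0.14,0.2,0,0,0,-0.14,0.2,0,0,0,-0.14,0.2,0,0,0,-0.14,0.2]' 10; python3 to.py .54 -.01 .25 245; python3 -c "
from cell import arm;print(arm.observe()['joints'].round(2))"
```

```text
clock: 16.15
position: [0.5197, -0.111, 0.2803]
ee_rot: [0.752, 3.05, -0.0]
force: [-0.2, -0.5, -0.7]
width: 0.261
gripper_force: 10.0
t 16.15 tcp [ 0.5197 -0.111   0.2803] yaw 152.31 tilt 0.01 shift [0.0289 0.0989 0.0303] F [-0.2 -0.5 -0.7]
turn -1.6177
[ 0.67  0.33 -0.73  1.68  0.23  1.22  0.97]
```

```bash
python3 nudge.py '[0.01,0.033,0.01,0,0.2,0.01,0.033,0.01,0,0.2,0.009,0.033,0.01,0,0.2,0,0,0,-0.14,0.2,0,0,0,-0.14,0.2,0,0,0,-0.14,0.2,0,0,0,-0.14,0.2,0,0,0,-0.14,0.2,0,0,0,-0.14,0.2,0,0,0,-0.14,0.2]' ; python3 nudge.py '[0,0,0,-0.14,0.2,0,0,0,-0.14,0.2,0,0,0,-0.14,0.2,0,0,0,-0.1,0.2,0,0,0,-0.05,0.2,0,0,0,0,0.2]'; python3 to.py .54 .0 .115 245; python3 -c "
from cell import arm;print(arm.observe()['joints'].round(2))"
```

```text
clock: 17.15
position: [0.5406, -0.0101, 0.2502]
ee_rot: [-0.772, 3.045, -0.0]
force: [0.6, -0.2, -0.2]
width: 0.262
gripper_force: 10.0
clock: 17.75
position: [0.5406, -0.0102, 0.2501]
ee_rot: [1.59, -2.709, -0.0]
force: [0.4, 0.4, -0.5]
width: 0.26
gripper_force: 10.0
t 17.75 tcp [ 0.5406 -0.0102  0.2501] yaw -119.18 tilt 0.02 shift [-0.0086  0.0054  0.1351] F [ 0.4  0.4 -0.5]
turn -0.073
[ 0.7   0.5  -1.12  1.69  0.48  1.26  2.1 ]
```

```bash
python3 nudge.py '[0,0,0.03,0,0.2,0,0,0.04,0,0.2,0,0,0.04,0,0.2,0,0,0.022,0,0.2,0,0,0,0,0.2,0,0,0,0,0.2]' 6; python3 to.py .54 -.01 .118 241; python3 tip.py
```

```text
clock: 18.35
position: [0.5409, -0.0097, 0.1189]
ee_rot: [-1.589, 2.71, 0.0]
force: [0.1, 0.3, -1.5]
width: 0.259
gripper_force: 6.0
t 18.35 tcp [ 0.5409 -0.0097  0.1189] yaw -119.25 tilt 0.02 shift [0.0007 0.0006 0.0009] F [ 0.1  0.3 -1.5]
turn -0.0043
t 18.35 F [ 0.1   0.28 -1.52] T [ 0.157 -0.069 -0.007] w 0.259
0.11 [(-8, 1), (32, 2), (36, 4), (40, 3), (44, 3), (48, 4), (52, 3), (56, 2), (60, 1), (92, 1), (96, 2), (100, 5), (104, 4), (108, 4), (112, 3)]
0.12 [(-8, 3), (-4, 2), (32, 5), (36, 4), (40, 3), (44, 3), (48, 2), (52, 3), (92, 4), (96, 4), (100, 4), (104, 4), (108, 5), (112, 4)]
0.135 [(-8, 3), (-4, 3), (0, 4), (28, 5), (32, 4), (36, 5), (40, 3), (44, 4), (48, 1), (52, 3), (76, 2), (80, 4), (84, 5), (88, 4), (92, 5), (96, 4), (100, 5), (104, 4), (108, 4), (112, 6)]
0.145 [(-4, 2), (0, 3), (28, 2), (32, 6), (36, 4), (40, 5), (44, 4), (48, 1), (52, 4), (76, 4), (80, 4), (84, 4), (88, 7), (92, 4), (96, 4), (100, 4), (104, 6), (108, 4), (112, 7)]
0.152 [(28, 2), (32, 6), (36, 4), (40, 4), (44, 5), (48, 1), (52, 4), (72, 3), (76, 4), (80, 4), (84, 5), (88, 6), (92, 4), (96, 4), (100, 5), (104, 5), (108, 4), (112, 7)]
```

```bash
python3 nudge.py '[-0.015,0,0,0,0.2,-0.013,0,0,0,0.2,-0.0085,0,-0.014,0,0.2,-0.01,0,-0.013,0,0.2,-0.0093,0,-0.01,0,0.2,-0.01,0,-0.0093,0,0.2,-0.011,0,-0.0084,0,0.2,-0.0116,0,-0.0074,0,0.2,0,0,0,0,0.2,0,0,0,0,0.2]'; python3 tip.py
```

```text
clock: 19.4
position: [0.5835, 0.0678, 0.18]
ee_rot: [1.591, -2.709, -0.001]
force: [-0.3, -0.6, -0.6]
width: 0.262
gripper_force: 6.0
t 19.4 F [-0.32 -0.56 -0.64] T [ 0.17  -0.068 -0.024] w 0.262
0.11 [(-8, 6), (-4, 5), (0, 4), (4, 2), (8, 6), (12, 3), (16, 5), (20, 1), (24, 2), (28, 3), (32, 5), (36, 3), (40, 4), (44, 3), (48, 4)]
0.12 [(-8, 4), (-4, 5), (0, 6), (4, 2), (8, 5), (12, 4), (16, 5), (20, 3), (24, 3), (28, 5), (32, 4), (36, 2), (40, 2), (44, 1)]
0.135 [(-8, 2), (-4, 6), (0, 6), (4, 3), (8, 5), (12, 4), (16, 6), (20, 5), (24, 5), (28, 4), (32, 4), (36, 2), (40, 1), (44, 3), (108, 1), (112, 2)]
0.145 [(-8, 2), (-4, 7), (0, 4), (4, 3), (8, 7), (12, 3), (16, 6), (20, 5), (24, 4), (28, 4), (32, 5), (36, 3), (44, 4), (104, 2), (108, 6), (112, 4)]
0.152 [(-8, 2), (-4, 3), (0, 1), (8, 1), (12, 2), (16, 5), (20, 6), (24, 4), (28, 5), (32, 5), (36, 4), (44, 4), (100, 1), (104, 5), (108, 4), (112, 5)]
```

```bash
python3 nudge.py '[-0.0122,0,-0.0064,0,0.2,-0.0128,0,-0.0053,0,0.2,-0.013,0,-0.0041,0,0.2,-0.0135,0,-0.003,0,0.2,-0.0137,0,-0.002,0,0.2,-0.0138,0,-0.001,0,0.2,0,0,0,0,0.2,0,0,0,0,0.2]'; python3 tip.py
```

```text
clock: 20.25
position: [0.622, 0.1367, 0.2018]
ee_rot: [1.591, -2.709, -0.001]
force: [0.0, -0.0, -1.5]
width: 0.263
gripper_force: 6.0
t 20.25 F [ 0.02 -0.01 -1.51] T [ 0.165 -0.074  0.08 ] w 0.263
0.11 [(0, 1), (4, 1), (8, 2), (12, 5), (16, 2), (20, 4), (24, 3), (28, 4), (32, 3), (36, 4), (40, 3), (44, 3), (48, 3), (52, 1), (84, 2), (88, 2), (92, 3)]
0.12 [(-8, 3), (-4, 2), (0, 4), (4, 6), (8, 2), (12, 4), (16, 2), (20, 4), (24, 5), (28, 5), (32, 3), (36, 4), (44, 1), (84, 2), (88, 1)]
0.135 [(-8, 3), (-4, 3), (0, 5), (4, 5), (8, 4), (12, 4), (16, 3), (20, 5), (24, 4), (28, 4), (32, 1), (36, 3), (40, 1)]
0.145 [(-8, 3), (-4, 3), (0, 6), (4, 2), (8, 5), (12, 3), (16, 4), (20, 3), (24, 4), (28, 4), (32, 2), (36, 2), (40, 2)]
0.152 [(-8, 4), (-4, 5), (0, 3), (4, 6), (8, 3), (12, 5), (16, 4), (20, 2), (24, 4), (28, 5), (32, 2), (36, 1), (40, 2)]
```

```bash
python3 nudge.py '[0.015,0,0,0,0.2,0.02,0,-0.01,0,0.2,0.03,0,-0.03,0,0.2,0.03,0,-0.04,0.1,0.2,0.03,0,-0.04,0.14,0.2,0,0,-0.04,0.14,0.2,0,0,0,0.14,0.2,0,0,0,0.14,0.2,0,0,0,0.14,0.2,0,0,0,0.14,0.2]' 15; python3 nudge.py '[0,0,0,0.14,0.2,0,0,0,0.14,0.2,0,0,0,0.14,0.2,0,0,0,0,0.2,0,0,0,0,0.2]'; python3 to.py .609 .2445 .34; python3 tip.py
```

```text
clock: 21.3
position: [0.5583, 0.0278, 0.3621]
ee_rot: [0.179, -3.136, 0.001]
force: [-0.4, -0.5, -0.6]
width: 0.261
gripper_force: 15.0
clock: 21.8
position: [0.5584, 0.0283, 0.3621]
ee_rot: [-0.462, -3.107, 0.001]
force: [-0.5, -0.0, -0.0]
width: 0.261
gripper_force: 15.0
t 21.8 tcp [0.5584 0.0283 0.3621] yaw 163.08 tilt 0.03 shift [0.0145 0.2216 0.0219] F [-0.5 -0.  -0. ]
t 21.8 F [-0.51 -0.05 -0.01] T [ 0.147 -0.122  0.003] w 0.261
0.11 [(88, 2)]
0.12 []
0.135 [(88, 9)]
0.145 [(88, 8)]
0.152 [(88, 1)]
```

```bash
cat > tip2.py <<'E'
from h import *
import pickle
ref=pickle.load(open("d0.pkl","rb"))["scene"]["image"].astype(int)
o=arm.observe();d=cam("scene");M=R.from_rotvec(o["ee_rot"]).as_matrix()
G=o["position"]-.019*M[:,2];e=M[:,0];n=M[:,1]
df=np.abs(d["image"].astype(int)-ref).max(2)>22
vs,us=np.nonzero(df);c,v=ray(d,np.c_[us,vs]);X=c+v*((n@(G-c))/(v@n))[:,None];q=np.c_[(X-G)@e,X[:,2]-G[2]]
k=(np.abs(q[:,0])<.03)&(q[:,1]<-.07)&(q[:,1]>-.18)
for z in np.arange(-.175,-.065,.01):
    m=k&(np.abs(q[:,1]-z)<.005)
    if m.any():print(round(z,3),m.sum(),q[m,0].mean().round(4),np.ptp(q[m,0]).round(4))
k&=(q[:,1]>-.155)&(q[:,1]<-.085);p=np.polyfit(q[k,1],q[k,0],1)
print("lean deg (+: tip toward -x)",np.degrees(np.arctan(p[0])),"x at tip",np.polyval(p,-.158),"lowest",q[(np.abs(q[:,0])<.012)&(q[:,1]>-.2),1].min(),"G",G)
E
python3 tip2.py
```

```text
-0.155 1 -0.0008 0.0
-0.145 11 -0.0029 0.0038
-0.135 11 -0.0026 0.0038
-0.125 8 -0.0026 0.0037
-0.115 10 -0.0025 0.0037
-0.105 7 -0.0022 0.0019
-0.095 9 -0.0018 0.0036
-0.085 8 -0.0022 0.0019
-0.075 13 -0.0012 0.0089
lean deg (+: tip toward -x) 0.771428741201539 x at tip -0.00290395045808742 lowest -0.15027280866891568 G [0.55850364 0.02834868 0.3810251 ]
```

The thermometer is upright, leaning 0.8°. Before moving over the well I'll measure it in the scene camera as well, so the stem and the well share one calibration.

Run:
```python
from h import *
import pickle
d=cam("scene");I=cv2.cvtColor(d["image"],cv2.COLOR_BGR2GRAY)
u=proj(d,[[.609,.2445,.182]])[0];print(u)
x,y=u.round().astype(int);print(I[y-14:y+16,x-22:x+23:1][::1])
```

```text
[341.74145923 101.29343195]
[[ 27  31  30 ...  26  23  16]
 [ 31  28  30 ...  26  23  16]
 [ 31  31  32 ...  25  23  20]
 ...
 [ 65  66  66 ... 104 115 114]
 [ 67  66  67 ... 110 114 114]
 [ 66  64  49 ... 110 114 115]]
```

```bash
python3 to.py .6062 .2453 .345; python3 nudge.py '[0.005,0.015,0,0,0.2,0.003,0.03,0,0,0.2,0.003,0.03,0,0,0.2,0.003,0.03,0,0,0.2,0.003,0.03,0,0,0.2,0,0.03,0,0,0.2,0,0.03,0,0,0.2,0,0.018,0,0,0.2,0,0.008,0.008,0,0.2,0,0,0.008,0,0.2]'; python3 nudge.py '[0,0,0,0,0.2,0,0,0,0,0.2,0,0,0,0,0.2]'; python3 to.py .6062 .2453 .345
```

```text
t 21.95 tcp [0.5586 0.0285 0.362 ] yaw 163.01 tilt 0.01 shift [0.0179 0.2213 0.017 ] F [-0.   0.1 -1.4]
clock: 22.95
position: [0.6074, 0.2457, 0.345]
ee_rot: [-0.464, -3.106, -0.0]
force: [-0.7, -0.2, -1.2]
width: 0.261
gripper_force: 15.0
clock: 23.25
position: [0.6078, 0.2437, 0.3465]
ee_rot: [0.47, 3.106, -0.0]
force: [0.1, 0.3, -0.1]
width: 0.259
gripper_force: 15.0
t 23.25 tcp [0.6078 0.2437 0.3465] yaw 162.8 tilt 0.04 shift [0.002  0.0011 0.0015] F [ 0.1  0.3 -0.1]
```

Run:
```python
from h import *
import pickle
d=cam("scene");pickle.dump(d,open("s6.pkl","wb"));o=arm.observe();print(o["position"])
P=[[.609,.2445,.182]];u=proj(d,P)[0]
M=R.from_rotvec(o["ee_rot"]).as_matrix();t=o["position"]-.019*M[:,2]+[0,0,-.150]-.0029*M[:,0]
print("well px",u,"tip px",proj(d,[t])[0],t)
x,y=int(u[0])-60,int(u[1])-70;x=max(x,0);y=max(y,0);print(x,y)
cv2.imwrite("pics/s6.png",np.clip(cv2.resize(d["image"][y:y+100,x:x+130],None,fx=6,fy=6,interpolation=cv2.INTER_CUBIC)*1.3,0,255).astype(np.uint8))
```

```text
[0.60777777 0.24389799 0.34662547]
well px [341.74145923 101.29343195] tip px [342.81970805  89.84150526] [0.61053406 0.2430438  0.21562766]
281 31
```

View pics/s6.png

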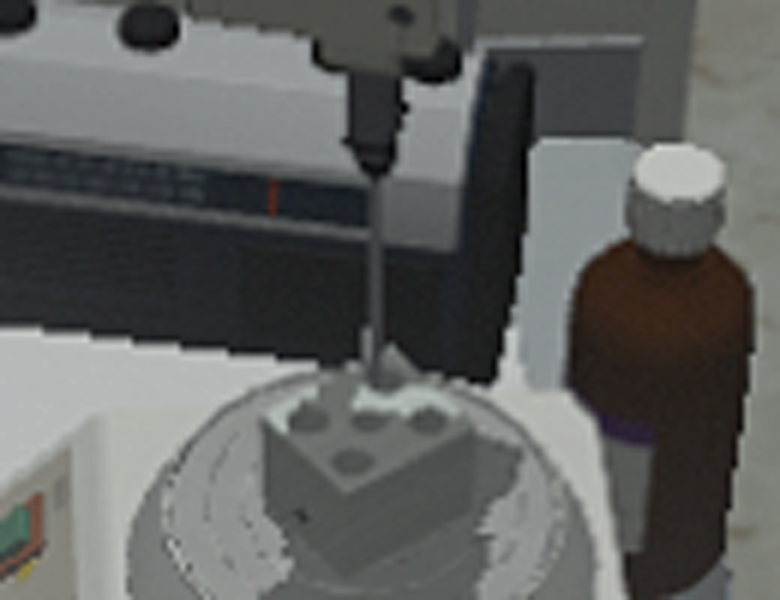

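The scene shows the stem at crop column 375, just over the back bore. The well is at (368,418), which is full-frame pixel (341.9,100.3). I'll pin down the tip row from the pixel profile.

Run:
```python
from h import *
import pickle
d=pickle.load(open("s6.pkl","rb"));I=cv2.cvtColor(d["image"],cv2.COLOR_BGR2GRAY)
for r in range(52,108,1): print(r,I[r,334:354].tolist())
o=arm.observe();M=R.from_rotvec(o["ee_rot"]).as_matrix();G=o["position"]-.019*M[:,2]
for L in(.055,.06,.065,.145,.150,.155,.16):print(L,proj(d,[G-[0,0,L]-.0029*M[:,0]*L/.15])[0])
```

```text
52 [106, 108, 108, 110, 93, 29, 35, 36, 35, 36, 37, 36, 30, 36, 89, 112, 109, 109, 109, 110]
53 [107, 107, 108, 107, 83, 27, 36, 36, 38, 38, 37, 32, 27, 88, 114, 111, 108, 109, 109, 108]
54 [106, 107, 109, 91, 30, 18, 29, 34, 35, 36, 34, 33, 22, 85, 113, 109, 109, 108, 108, 109]
55 [105, 106, 107, 102, 75, 39, 17, 19, 21, 22, 26, 17, 12, 83, 110, 108, 108, 109, 108, 108]
56 [105, 106, 106, 108, 105, 78, 26, 26, 25, 26, 23, 19, 12, 83, 111, 108, 107, 107, 108, 108]
57 [107, 107, 106, 107, 108, 95, 46, 31, 34, 36, 34, 24, 21, 82, 109, 108, 107, 107, 107, 107]
58 [98, 99, 99, 102, 105, 103, 75, 13, 17, 23, 23, 15, 55, 96, 109, 107, 106, 106, 106, 107]
59 [76, 79, 81, 87, 90, 94, 85, 42, 16, 13, 12, 20, 81, 110, 108, 108, 108, 107, 107, 107]
60 [70, 71, 74, 74, 76, 75, 78, 72, 47, 22, 41, 58, 78, 92, 94, 96, 97, 97, 99, 102]
61 [45, 49, 53, 55, 58, 61, 64, 69, 61, 40, 61, 78, 75, 73, 74, 73, 75, 77, 79, 85]
62 [26, 22, 23, 23, 23, 27, 34, 38, 47, 50, 63, 76, 74, 74, 75, 74, 74, 74, 75, 75]
63 [26, 25, 25, 22, 24, 25, 22, 23, 37, 49, 62, 74, 73, 73, 73, 73, 74, 73, 73, 75]
64 [26, 27, 25,
[... 3281 characters left out ...]
 74, 82, 86, 85, 83, 76, 63, 60, 62, 62]
103 [83, 86, 87, 86, 84, 85, 83, 81, 81, 81, 84, 85, 85, 84, 85, 83, 79, 74, 73, 73]
104 [87, 86, 85, 83, 85, 87, 87, 87, 85, 86, 85, 84, 84, 84, 83, 84, 85, 85, 86, 85]
105 [85, 84, 85, 84, 83, 78, 83, 83, 86, 85, 85, 84, 83, 84, 84, 86, 86, 87, 84, 75]
106 [85, 86, 83, 71, 66, 66, 68, 70, 79, 84, 84, 85, 85, 85, 86, 87, 83, 76, 69, 63]
107 [86, 83, 71, 60, 63, 64, 64, 64, 64, 75, 84, 85, 86, 87, 83, 77, 73, 62, 61, 62]
0.055 [342.84216321  53.27446756]
0.06 [342.84155318  55.30752814]
0.065 [342.8408711   57.32801878]
0.145 [342.82139145  88.02085986]
0.15 [342.81970805  89.84150526]
0.155 [342.81797719  91.6511791 ]
0.16 [342.81619998  93.44996492]
```

```bash
python3 nudge.py '[0,0,-0.012,0,0.2,0,0,-0.018,0,0.2,0,0,0,0,0.2,0,0,0,0,0.2,0,0,0,0,0.2]'
python3 - <<'E'
from h import *
d=cam("scene");I=cv2.cvtColor(d["image"],cv2.COLOR_BGR2GRAY)
for r in range(72,100): print(r,I[r,340:347].tolist())
o=arm.observe();print(o["position"]);M=R.from_rotvec(o["ee_rot"]).as_matrix();G=o["position"]-.019*M[:,2]
for L in(.145,.150,.155,.16,.165):print(L,proj(d,[G-[0,0,L]-.0029*M[:,0]*L/.15])[0])
E
```

```text
clock: 23.8
position: [0.6074, 0.2447, 0.3756]
ee_rot: [-0.468, -3.106, 0.001]
force: [-0.6, -0.4, -0.2]
width: 0.261
gripper_force: 15.0
72 [26, 26, 38, 50, 43, 28, 30]
73 [27, 25, 39, 54, 43, 25, 25]
74 [26, 25, 40, 53, 43, 28, 29]
75 [26, 23, 37, 52, 42, 22, 23]
76 [22, 25, 36, 53, 42, 22, 21]
77 [22, 26, 40, 52, 43, 22, 23]
78 [25, 67, 89, 52, 43, 22, 25]
79 [21, 66, 88, 50, 43, 23, 26]
80 [22, 64, 88, 49, 43, 23, 26]
81 [23, 64, 88, 50, 42, 21, 24]
82 [23, 61, 82, 55, 53, 22, 25]
83 [25, 21, 43, 77, 76, 23, 24]
84 [26, 23, 61, 79, 21, 24, 27]
85 [26, 26, 24, 24, 26, 25, 26]
86 [27, 27, 24, 25, 26, 24, 26]
87 [26, 27, 27, 25, 24, 24, 23]
88 [27, 28, 26, 23, 24, 53, 65]
89 [26, 25, 23, 53, 74, 81, 98]
90 [22, 53, 77, 80, 101, 84, 89]
91 [78, 80, 102, 84, 83, 83, 83]
92 [100, 83, 80, 75, 72, 73, 77]
93 [83, 79, 67, 63, 61, 62, 63]
94 [83, 76, 59, 59, 61, 62, 63]
95 [83, 88, 88, 56, 59, 60, 58]
96 [95, 123, 124, 107, 93, 84, 96]
97 [101, 139, 138, 135, 128, 125, 130]
98 [126, 131, 130, 132, 139, 140, 138]
99 [113, 95, 89, 96, 118, 134, 136]
[0.60739571 0.24460843 0.37542303]
0.145 [342.90183436  77.13069819]
0.15 [342.90023842  79.01620926]
0.155 [342.89858928  80.89026085]
0.16 [342.89688817  82.75293973]
0.165 [342.89513631  84.60433208]
```

```bash
python3 to.py .6058 .2453 .345; python3 nudge.py '[0.0017,0.0002,0.015,0,0.2,0,0,0.015,0,0.2,0,0,0,0,0.2,0,0,0,0,0.2,0,0,0,0,0.2]'
python3 - <<'E'
from h import *
import pickle
d=cam("wrist");pickle.dump(d,open("w7.pkl","wb"));I=cv2.cvtColor(d["image"],cv2.COLOR_BGR2GRAY)
o=arm.observe();M=R.from_rotvec(o["ee_rot"]).as_matrix();G=o["position"]-.019*M[:,2];print(o["position"])
for L in(.08,.1,.12,.14,.155,.165):print(L,proj(d,[G-[0,0,L]-.0029*M[:,0]*L/.15])[0])
u=proj(d,[[.609,.2445,.182]])[0];print("well",u);x,y=u.round().astype(int)
for r in range(y-30,y+50,2): print(r,I[r,x-24:x+25:2].tolist())
print(x-24)
E
```

```text
t 23.85 tcp [0.6074 0.2446 0.3754] yaw 162.88 tilt 0.06 shift [0.0017 0.0002 0.0304] F [ 0.3  0.  -0.3]
clock: 24.35
position: [0.6062, 0.2457, 0.3468]
ee_rot: [0.468, 3.106, 0.001]
force: [-0.2, -0.3, -0.9]
width: 0.258
gripper_force: 15.0
[0.60619947 0.24579802 0.34692549]
0.08 [325.94754393 257.06445581]
0.1 [325.87715798 247.84137857]
0.12 [325.81656586 239.90535258]
0.14 [325.76386666 233.00588368]
0.155 [325.72864175 228.3956209 ]
0.165 [325.70692939 225.55446768]
well [325.26591171 220.14947522]
190 [122, 121, 117, 117, 102, 114, 211, 225, 218, 221, 223, 222, 215, 207, 147, 102, 104, 123, 174, 189, 194, 138, 117, 117, 119]
192 [122, 121, 118, 105, 99, 158, 192, 172, 136, 157, 166, 142, 141, 178, 170, 117, 105, 104, 109, 125, 154, 126, 120, 124, 126]
194 [122, 120, 99, 97, 122, 144, 140, 128, 138, 141, 140, 140, 131, 135, 141, 161, 189, 116, 99, 97, 105, 120, 121, 122, 129]
196 [122, 98, 91, 118, 141, 140, 125, 130, 144, 142, 142, 141, 143, 125, 140, 143, 204, 194, 121, 94, 97, 105, 119, 120, 123]
198 [113, 85, 113, 143, 143, 141, 113, 105, 139, 142, 144, 142, 134, 108, 138, 14
[... 3702 characters left out ...]
182, 181, 183, 182, 183]
258 [181, 181, 183, 181, 180, 180, 178, 178, 129, 50, 46, 49, 50, 49, 49, 46, 99, 174, 177, 179, 183, 182, 184, 182, 182]
260 [177, 183, 152, 101, 100, 84, 63, 64, 51, 48, 50, 48, 50, 47, 49, 48, 47, 62, 64, 78, 101, 99, 135, 184, 182]
262 [136, 167, 92, 42, 43, 48, 52, 52, 53, 52, 52, 53, 52, 53, 52, 53, 53, 52, 52, 48, 44, 41, 60, 168, 166]
264 [174, 170, 76, 49, 60, 63, 64, 64, 64, 64, 65, 64, 63, 64, 64, 65, 63, 64, 65, 63, 61, 53, 47, 142, 171]
266 [140, 155, 84, 59, 64, 64, 64, 63, 64, 63, 64, 64, 64, 63, 64, 64, 63, 64, 63, 63, 63, 60, 54, 161, 152]
268 [216, 201, 98, 60, 63, 64, 63, 64, 64, 62, 64, 63, 64, 63, 64, 63, 64, 62, 63, 63, 63, 60, 62, 164, 197]
301
```

The wrist rows show the stem centred on column 325 and ending at about row 225. The well mouth is centred at (326,220), so the two are aligned within 1 mm, and the tip is about 165 mm below the grasp point. Now I lower it gently.

```bash
python3 nudge.py '[0,0.0006,0.003,0,0.2,0,0,0.005,0,0.2,0,0,0.005,0,0.2,0,0,0.004,0,0.2,0,0,0.003,0,0.2,0,0,0.002,0,0.2,0,0,0,0,0.2,0,0,0,0,0.2]';python3 to.py .6058 .2453 .3085
python3 - <<'E'
from h import *
d=cam("wrist");I=cv2.cvtColor(d["image"],cv2.COLOR_BGR2GRAY)
u=proj(d,[[.609,.2445,.182]])[0];print("well",u);x,y=u.round().astype(int)
for r in range(y-14,y+30,2): print(r,I[r,x-16:x+17:2].tolist())
print(x-16)
E
```

```text
clock: 25.2
position: [0.6062, 0.2462, 0.3242]
ee_rot: [0.468, 3.107, 0.0]
force: [0.4, 0.2, -0.9]
width: 0.258
gripper_force: 15.0
t 25.2 tcp [0.6062 0.2462 0.3242] yaw 162.88 tilt 0.01 shift [ 0.0001 -0.0009  0.0157] F [ 0.4  0.2 -0.9]
well [324.91239621 226.7250819 ]
213 [145, 145, 144, 142, 138, 134, 138, 138, 139, 143, 143, 142, 141, 140, 139, 138, 137]
215 [142, 142, 144, 145, 143, 142, 142, 143, 141, 139, 141, 143, 141, 143, 153, 196, 191]
217 [140, 141, 143, 143, 145, 144, 143, 142, 143, 142, 138, 141, 141, 166, 223, 220, 218]
219 [138, 139, 140, 142, 144, 144, 144, 139, 137, 139, 142, 140, 138, 165, 224, 221, 219]
221 [135, 140, 139, 140, 142, 141, 131, 135, 137, 136, 132, 140, 139, 138, 218, 222, 219]
223 [120, 143, 139, 139, 141, 125, 110, 139, 140, 138, 119, 119, 141, 138, 182, 221, 207]
225 [104, 139, 143, 140, 137, 104, 94, 94, 89, 93, 99, 105, 139, 139, 164, 221, 159]
227 [102, 136, 141, 142, 139, 106, 94, 84, 82, 80, 98, 101, 136, 138, 201, 221, 143]
229 [115, 141, 140, 141, 142, 120, 95, 84, 83, 81, 97, 114, 142, 140, 212, 220, 153]
231 [134, 141, 141, 140, 140, 134,
[... 385 characters left out ...]
 208, 219, 221]
241 [141, 141, 140, 138, 138, 140, 137, 87, 82, 76, 156, 197, 132, 142, 218, 217, 219]
243 [142, 142, 141, 139, 139, 138, 135, 85, 82, 77, 148, 177, 137, 108, 181, 220, 216]
245 [141, 142, 142, 141, 140, 138, 134, 84, 81, 79, 110, 109, 105, 94, 114, 217, 218]
247 [130, 140, 141, 141, 142, 142, 134, 84, 81, 78, 93, 99, 99, 97, 96, 198, 221]
249 [125, 124, 138, 140, 140, 142, 136, 85, 81, 79, 91, 99, 100, 97, 108, 204, 218]
251 [126, 128, 125, 136, 140, 141, 135, 84, 82, 79, 93, 101, 100, 96, 138, 217, 218]
253 [115, 116, 118, 116, 125, 140, 134, 79, 74, 77, 91, 103, 101, 124, 160, 184, 216]
255 [128, 154, 118, 129, 154, 117, 81, 49, 45, 48, 58, 97, 131, 135, 138, 135, 169]
309
```

The stem is centred in the well (column 325, hole rows 221–232) and just at the mouth. Lowering continues.

```bash
python3 nudge.py '[0,-0.0003,0.002,0,0.2,0,0,0.003,0,0.2,0,0,0.003,0,0.2,0,0,0.003,0,0.2,0,0,0.002,0,0.2,0,0,0.0015,0,0.2,0,0,0,0,0.2,0,0,0,0,0.2,0,0,0,0,0.2,0,0,0,0,0.2]';python3 to.py .6058 .2453 .3085
python3 - <<'E'
from h import *
d=cam("wrist");I=cv2.cvtColor(d["image"],cv2.COLOR_BGR2GRAY)
u=proj(d,[[.609,.2445,.182]])[0];print("well",u);x,y=u.round().astype(int)
for r in range(y-14,y+24,2): print(r,I[r,x-16:x+17:2].tolist())
s=cam("scene");J=cv2.cvtColor(s["image"],cv2.COLOR_BGR2GRAY)
for r in range(62,110): print(r,J[r,330:356].tolist())
E
```

```text
clock: 26.25
position: [0.6061, 0.2459, 0.3098]
ee_rot: [0.468, 3.106, 0.0]
force: [-0.1, 0.5, -1.6]
width: 0.262
gripper_force: 15.0
t 26.25 tcp [0.6061 0.2459 0.3098] yaw 162.88 tilt 0.02 shift [ 0.0001 -0.0006  0.0013] F [-0.1  0.5 -1.6]
well [325.20984413 231.23803327]
217 [143, 145, 145, 143, 139, 137, 139, 140, 139, 141, 144, 142, 141, 140, 140, 138, 136]
219 [142, 144, 144, 145, 143, 143, 142, 143, 141, 139, 139, 142, 141, 141, 138, 166, 205]
221 [142, 142, 143, 144, 145, 144, 142, 141, 142, 142, 139, 139, 143, 143, 139, 217, 221]
223 [139, 141, 141, 143, 144, 145, 145, 142, 140, 140, 142, 140, 138, 142, 140, 213, 221]
225 [139, 139, 140, 141, 143, 143, 137, 112, 96, 105, 132, 139, 140, 138, 138, 169, 223]
227 [129, 143, 139, 139, 142, 131, 108, 89, 81, 86, 121, 117, 142, 141, 138, 147, 220]
229 [114, 143, 142, 140, 137, 111, 93, 83, 82, 82, 99, 100, 133, 142, 141, 137, 196]
231 [109, 140, 143, 142, 139, 105, 95, 84, 82, 79, 98, 98, 127, 141, 140, 158, 195]
233 [119, 141, 140, 142, 141, 115, 95, 83, 83, 80, 96, 102, 134, 142, 139, 166, 203]
235 [134, 142, 140, 140, 140, 132, 1
[... 5386 characters left out ...]
3, 85, 86, 84, 85, 82, 77, 75, 73, 72, 79, 85]
104 [88, 86, 86, 88, 87, 85, 85, 84, 85, 86, 87, 86, 86, 85, 85, 84, 85, 84, 84, 84, 85, 84, 85, 84, 82, 75]
105 [81, 88, 87, 86, 85, 84, 85, 84, 82, 79, 83, 83, 86, 85, 84, 84, 84, 85, 85, 85, 86, 87, 83, 74, 68, 62]
106 [68, 80, 86, 85, 84, 85, 82, 71, 65, 65, 68, 70, 78, 84, 83, 84, 85, 85, 86, 86, 83, 74, 70, 63, 60, 61]
107 [63, 66, 75, 87, 86, 84, 71, 60, 61, 65, 65, 65, 66, 75, 86, 85, 86, 86, 84, 77, 72, 63, 61, 61, 61, 61]
108 [62, 62, 66, 76, 87, 84, 70, 59, 63, 64, 63, 62, 64, 77, 86, 87, 88, 84, 73, 63, 63, 61, 61, 61, 61, 61]
109 [63, 64, 64, 65, 75, 87, 82, 67, 62, 63, 63, 66, 77, 86, 86, 85, 72, 66, 63, 61, 60, 61, 61, 61, 61, 62]
```

```bash
python3 nudge.py '[0,-0.0003,0.001,0,0.2,0,0,0,0,0.2,0,0,0,0,0.2,0,0,0,0,0.2,0,0,0,0,0.2,0,0,0,0,0.2,0,0,0,0,0.2,0,0,0,0,0.2]'; python3 tip2.py | tail -1; python3 -c "
from cell import arm
o=arm.observe();print(o['dq'].round(3),o['position'],o['force'],o['gripper_force'])"
```

```text
clock: 27.15
position: [0.606, 0.2455, 0.3086]
ee_rot: [0.468, 3.107, -0.0]
force: [-0.3, -0.3, -0.2]
width: 0.257
gripper_force: 15.0
lean deg (+: tip toward -x) -5.905855622673644 x at tip -0.0025022560711666364 lowest -0.1998216477702422 G [0.60597947 0.24551636 0.32759275]
[ 0.001 -0.001  0.     0.     0.002  0.001 -0.001] [0.60599276 0.24555353 0.30862053] [-0.1599417  -0.41159629 -0.4305167 ] 14.99899372458458
```

```bash
python3 -c "
from cell import arm
print(arm.sign_off())"
```

```text
the job is handed in; nothing more can be done
None
```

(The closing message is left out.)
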